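Shim the rocking coffee grinder

ROBOT

A 7-joint arm with a two-finger parallel gripper is mounted at the origin on the work surface. World frame = base frame: x ahead of the robot, y to its left, z up, the work surface at z = 0. Lengths are in m, angles in rad, forces in N, time in s.
With the tool pointing down it reaches from about 0.35 to 0.9 m from the base axis. Payload 8.1 kg.
Tool frame: the origin (TCP) lies midway between the tips of the shut fingers; the grasp point (between the pads) lies 19 mm behind it; z points along the fingers, y is the line along which they close (so a half turn about z gives the same grasp; the last joint's range is limited). The gripper opens to 92 mm and grips with 3 to 60 N. Pads are 19 mm wide; open, the fingers measure 130 mm over their backs; the gripper's body (75 mm by 190 mm) begins 47 mm behind the grasp point.
Start: joints at [-1.435, 0.434, 0.025, 1.573, -0.012, 1.134, -0.075], TCP at [0.148, 0.607, 0.227] pointing down, gripper open.
Joint ranges: [-2.62, 2.62], [-0.44, 2.09], [-1.27, 1.32], [0.08, 2.57], [-1.32, 4.46], [0.12, 2], [-2.74, 2.74]. Speed limits (rad/s): [2.22, 2.22, 3.01, 3.01, 3.14, 3.14, 3.14].

INTERFACE

Orientations are given as a rotation vector (axis times angle).
In Python, from cell import arm gives the robot as it stands.
- The arm moves only by the tool send_rows, never from a script. Its argument "increments" is a list of rows, each a list of 3 entries, a list of its own where there are three numbers: the finger opening in cm, from 0 to 9.18, then the shift along the tool's x, y, z in cm, then the turn, a rotation vector about the tool's x, y, z in rad. A call has 1 to 5 rows; each row shifts and turns the commanded pose from where the row before left it, along the tool's axes as they then stand; what a row does not reach is not made up. A row lasts 1/10 s, in which the tool goes at most 50 mm and 8.59 degrees, less where a joint would pass 70% of its speed; a pose out of reach is approached as far as the arm can. A call is refused whole if a number of a shift passes 5 or a number of a turn 0.15, either way. A call with a gripper value outside its range is refused whole. The fingers move at their own pace and stop on an object; "force" is the grip in N (left out, the last holds). Time passes only in rows, so rows that do not move let the fingers close. It gives the time, the measured TCP pose, the force, the opening and the grip force at its end, in the units of the state.
- arm.observe(): the state, without advancing time (a new reading comes with each control period).
- arm.get_image(name): name is "scene" or "side" or "wrist"; returns the picture (420x560x3 uint8, red, green, blue); there is no depth.
- arm.camera_params(name): a dict with "camera_matrix" (3x3 intrinsics, pixels), "R" (3x3) and "t" (3): a world point X has camera coordinates R X + t. Camera axes: x right, y down, z forward; pixel columns grow to the right and rows downward; lengths in m; the calibration is good to about 2 mm. The wrist camera is an equidistant fisheye: a pixel r from the principal point sees the ray r / f radians off the axis. A picture is of the moment at which its call begins: read the wrist's pose just before it. camera_params takes no time and is no camera call; for the wrist camera it gives the pose at the moment of the call.
- arm.sign_off(): hands the job in; it is judged then, once.
The state is a dict: "clock": time; "joints": joint angles; "dq": joint speeds; "joint_efforts": joint torques, N m; "position": TCP position; "ee_rot": TCP orientation; "force": force on the tool from outside, world axes, zero at the start; "ft_torque": the same for the moment, N m; "width": opening from 0.0 (shut) to 1.0 (fully open); "gripper_force": force on a finger pad.
Only numpy, scipy, OpenCV 4.12 (cv2) and the standard library are available. Lean on these libraries where they do the work, as an engineer would, in place of code of your own. Each camera call takes 0.05 s, during which the arm holds its last target. There are 200 camera calls.

TASK

The grinder has lost the rubber foot under one front corner: slide one or two of the flat packers (one on top of the other, as the gap needs) well in under that corner from the front, then push the wooden wedge in on top of them, thin end first, until you feel it bite and it carries the corner - at least 3 cm in, and without jacking the grinder up. Leave everything else on the bar where it stands, and do not let go at the end: finish still gripping the wedge and holding it in place, so that I can tape the stack.

Things in the scene. Friction and masses are not known exactly. Their poses are not given: they have to be found in the camera images.
- bare_corner (a point): on the grinder: lower front edge of its base slab, in line with the missing foot. Its height over the bar is the gap to fill (13 to 20 mm; the underside is flat and level). x points level straight in under the base (the way to push), y along the front edge toward the other front foot (starts 112 mm off), z up. The slab ends 28 mm off toward -y; the rear foot on this side starts 210 mm in.
- toe_mid (a point): middle of the lower front edge of the grinder's base slab; axes as bare_corner. The slab is 250 mm deep (x), 176 wide (y), 26 thick. Up to 90 mm above its front 70 mm it is free (a fork juts out higher, at the middle, to 32 mm behind the edge), and before the slab to any height. The grinder (8 kg) stands firm; 20 to 30 N upward at the bare corner tips it onto its rear feet.
- packer1_mid (a point): centre of a flat grey plastic packer lying on the bar, 110 long (its x) x 36 wide (its y) x 6 mm thick (its z); 30 g; all three are alike. Smooth grey top; black rubber underside (1.5 mm of the 6), so it stays where it is laid and grips whatever it is pressed on
- packer2_mid (a point): centre of a flat grey plastic packer lying on the bar, 110 long (its x) x 36 wide (its y) x 6 mm thick (its z); 30 g; all three are alike. Smooth grey top; black rubber underside (1.5 mm of the 6), so it stays where it is laid and grips whatever it is pressed on
- packer3_mid (a point): centre of a flat grey plastic packer lying on the bar, 110 long (its x) x 36 wide (its y) x 6 mm thick (its z); 30 g; all three are alike. Smooth grey top; black rubber underside (1.5 mm of the 6), so it stays where it is laid and grips whatever it is pressed on
- wedge_mid (a point): wooden wedge, 170 long (x) x 38 wide (y), flat underneath, its top sloping evenly from 14.5 mm thick at the -x end to 2.5 mm at the thin +x end (0.0706 mm per mm); 45 g, smooth. This point is half-way along and across, 4 mm above its flat underside; thin end toward +x
- wedge_tip (a point): middle of the thin end of the wedge, on its underside: 85 mm along +x from wedge_mid; axes as wedge_mid
- leveller: bystander: coffee leveller: steel disc 58 mm across with a pale wooden top, 40 mm tall; origin at the centre of its underside
- lost_foot: bystander: the broken-off black rubber foot, 28 mm across, 16 mm tall; origin at the centre of its underside
- tamper: bystander: steel tamper, 58 mm across, with a pale wooden knob, 94 mm tall; origin at the centre of its underside
- milk_jug: bystander: steel milk jug 82 mm across, 112 mm tall, handle toward its +y; origin at the centre of its underside
- scale: bystander: flat black scale 190 x 130 x 24 mm; origin at the centre of its underside
- cup_stack: bystander: stack of white takeaway cups 83 mm across, 126 mm tall; origin at the centre of its underside
- dosing_cup: bystander: small open steel cup 58 mm across, 55 mm tall; origin at the centre of its underside
- spirit_level: bystander: aluminium spirit level 230 x 20 x 48 mm, standing on its long edge, long along its x; origin at the centre of its underside
There are look-alikes about, which are no part of the job. Of the things that look like the part that bears wedge_mid, the smallest one is meant.

How it is judged:
By the outcome, as a careful person would: the job done as asked, in the order asked, and still so for the second after the job is handed in, while the arm keeps its last pose, push and grip.
It also fails if it takes over 72 s, if anything falls off the work surface, if the arm or the gripper's body presses on something with over 40 N, if the wrist force passes 120 N, or if a joint passes its speed limit or range.

## Working session

There is one attempt and no reset: what is moved stays moved. The work goes in short steps, Python scripts to look and compute and a tool call to move; the robot and the scene stay as the last step left them, time stands still between calls to the robot, and variables do not carry over. Pictures are saved under pics/ and viewed, at most 10 in all, crops included, and the job is handed in when it is done.

Besides the shell and the picture viewer there is one more tool, called as name(argument=value, ...), one argument or row to a line, values as JSON. send_rows: Moves the arm, as the interface text tells. Its arguments: {"type":"object","properties":{"increments":{"type":"array"},"force":{"type":"number"}},"required":["increments"]}

```bash
mkdir -p pics; ls; python3 - <<'E'
from cell import arm
import cv2, numpy as np
s=arm.observe(); print({k:np.round(v,3).tolist() for k,v in s.items()})
for n in("scene","side","wrist"):
    im=arm.get_image(n); cv2.imwrite(f"pics/{n}0.png",im[:,:,::-1]); p=arm.camera_params(n)
    np.savez(f"{n}0.npz",**{k:np.array(p[k]) for k in("camera_matrix","R","t")}); print(n,{k:np.round(v,3).tolist() for k,v in p.items() if not isinstance(v,str)})
a=cv2.imread("pics/scene0.png");b=cv2.imread("pics/side0.png")
E
```

```text
pics
{'clock': 0.0, 'joints': [-1.435, 0.435, 0.025, 1.574, -0.012, 1.134, -0.075], 'dq': [0.001, 0.001, 0.002, -0.001, 0.0, -0.0, 0.001], 'joint_efforts': [-0.0, -66.785, 0.985, -31.446, -0.061, 0.043, 0.0], 'position': [0.148, 0.607, 0.226], 'ee_rot': [-0.374, -3.119, 0.003], 'force': [-0.499, 0.125, 0.319], 'ft_torque': [-0.02, 0.015, -0.029], 'gripper_force': 0.0, 'width': 1.002}
scene {'camera_matrix': [[455.301, 0.0, 280.306], [0.0, 455.301, 217.832], [0.0, 0.0, 1.0]], 'R': [[-0.28, 0.96, -0.003], [0.674, 0.194, -0.713], [-0.684, -0.202, -0.701]], 't': [0.27, -0.313, 1.687]}
side {'camera_matrix': [[413.788, 0.0, 290.515], [0.0, 413.788, 206.738], [0.0, 0.0, 1.0]], 'R': [[0.781, -0.625, 0.015], [-0.347, -0.453, -0.821], [0.52, 0.636, -0.57]], 't': [-0.506, 0.187, 0.946]}
wrist {'camera_matrix': [[325.192, 0.0, 281.704], [0.0, 325.192, 207.107], [0.0, 0.0, 1.0]], 'R': [[0.238, 0.971, -0.002], [0.93, -0.227, 0.291], [0.282, -0.071, -0.957]], 't': [-0.624, -0.036, 0.392]}
```

View pics/scene0.png

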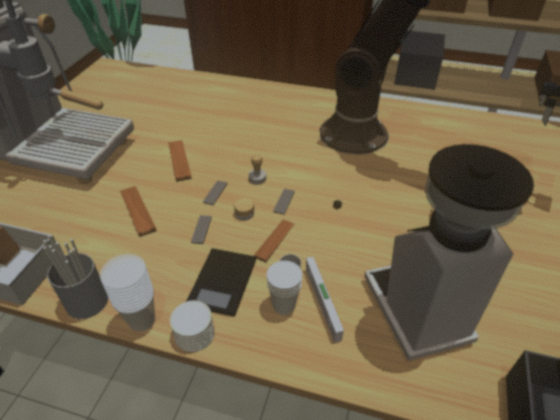

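View pics/side0.png

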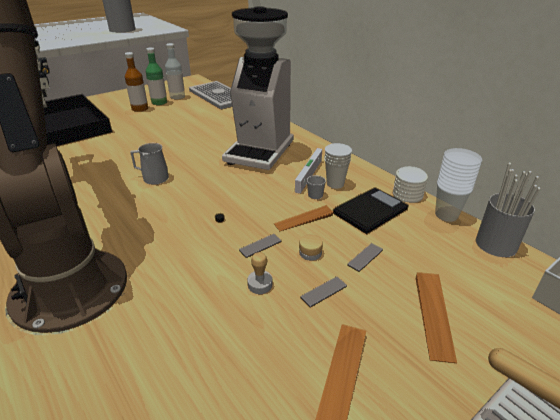

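```bash
python3 - <<'E'
import cv2, numpy as np
a=cv2.imread("pics/scene0.png");b=cv2.imread("pics/side0.png")
cv2.imwrite("pics/c1.png",cv2.resize(a[135:270,110:310],None,fx=4,fy=4,interpolation=cv2.INTER_CUBIC))
p=cv2.resize(b[120:195,210:305],None,fx=8,fy=8,interpolation=cv2.INTER_CUBIC)
cv2.imwrite("pics/c2.png",p)
E
cat > h.py <<'E'
import numpy as np,cv2
from cell import arm
def ray(n,uv,f=None):
    p=np.load(f or f"{n}0.npz");K,R,t=p["camera_matrix"],p["R"],p["t"]
    x=(uv[0]-K[0,2])/K[0,0];y=(uv[1]-K[1,2])/K[1,1]
    if n=="wrist":
        r=np.hypot(x,y);d=np.array([x/r*np.sin(r),y/r*np.sin(r),np.cos(r)])
    else: d=np.array([x,y,1.])
    return -R.T@t,R.T@d
def gnd(n,uv,z=0,f=None):
    c,d=ray(n,uv,f);return c+d*(z-c[2])/d[2]
def proj(n,X,f=None):
    p=np.load(f or f"{n}0.npz");K,R,t=p["camera_matrix"],p["R"],p["t"]
    c=R@np.asarray(X)+t
    if n=="wrist":
        r=np.hypot(c[0],c[1]);th=np.arctan2(r,c[2]);return K[:2,2]+K[0,0]*th*c[:2]/r
    return K[:2,2]+K[0,0]*c[:2]/c[2]
E
```

```text
(no output)
```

View pics/c1.png

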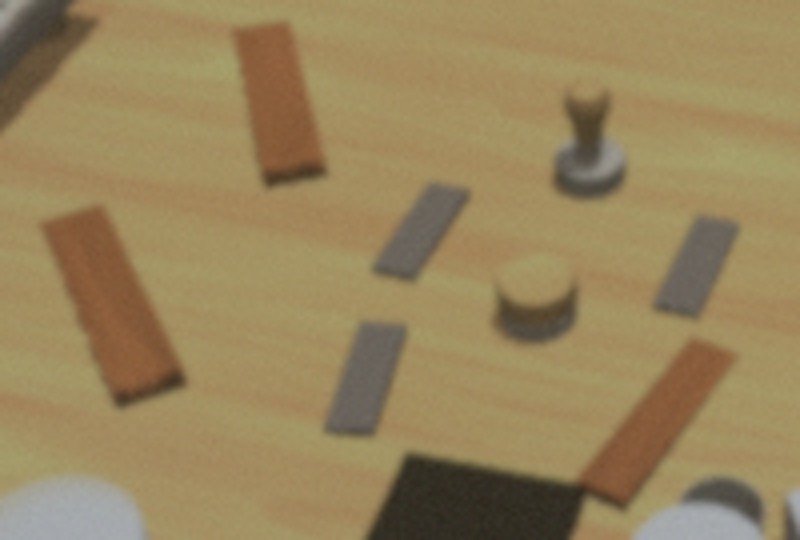

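View pics/c2.png

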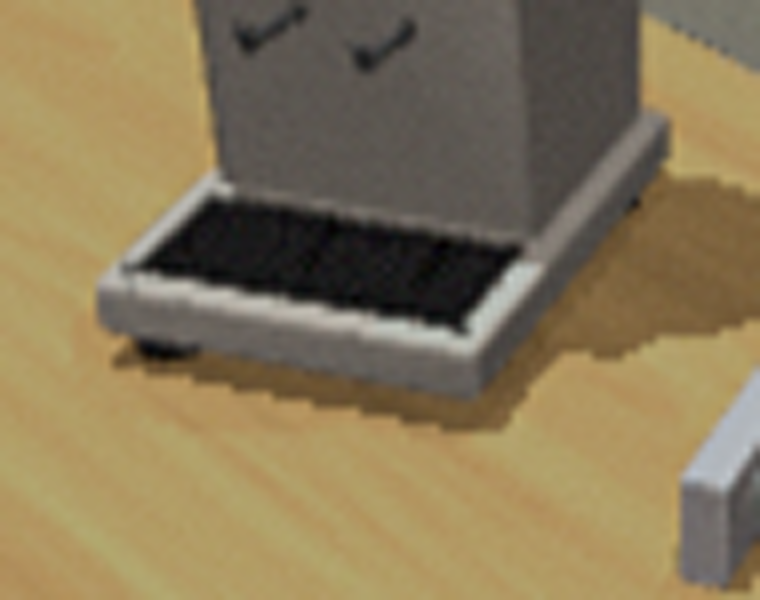

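```bash
python3 - <<'E'
from h import *
o=np.array([110,135.])
L={"A":[(233,30),(288,22),(325,165),(265,172)],"B":[(42,222),(102,207),(183,370),(118,388)],"C":[(695,340),(735,355),(625,500),(583,487)],
"P1":[(432,184),(468,190),(412,275),(375,268)],"P2":[(697,216),(738,224),(695,313),(655,304)],"P3":[(362,322),(406,325),(372,430),(326,428)]}
for k,v in L.items():
    P=np.array([gnd("scene",o+np.array(q)/4,.008 if k in"ABC" else .006)[:2] for q in v])
    e=[np.linalg.norm(P[i]-P[(i+1)%4]) for i in range(4)]
    m=P.mean(0);d=(P[2]+P[3]-P[0]-P[1])/2
    print(k,m.round(3),"edges",np.round(e,3),"yaw deg",np.degrees(np.arctan2(d[1],d[0])).round(1), "side px",proj("side",[*m,.006]).round(0))
    print("   ",P.round(3).tolist())
o=np.array([210,120.])
for k,q,z in[("FR",(478,395),.017),("FL",(103,322),.017),("FRt",(480,357),.043),("FLt",(103,278),.043),("BRt",(668,122),.043),("foot",(165,352),0)]:
    print(k,gnd("side",o+np.array(q)/8,z).round(3))
E
```

```text
A [ 0.328 -0.547] edges [0.049 0.212 0.049 0.209] yaw deg 33.2 side px [341. 378.]
    [[0.253, -0.626], [0.228, -0.584], [0.405, -0.468], [0.427, -0.511]]
B [ 0.592 -0.562] edges [0.047 0.209 0.047 0.209] yaw deg 45.1 side px [433. 314.]
    [[0.533, -0.655], [0.504, -0.618], [0.651, -0.47], [0.681, -0.507]]
C [ 0.599 -0.121] edges [0.033 0.159 0.031 0.163] yaw deg -12.6 side px [304. 217.]
    [[0.518, -0.119], [0.524, -0.087], [0.68, -0.123], [0.676, -0.154]]
P1 [ 0.455 -0.362] edges [0.031 0.107 0.031 0.107] yaw deg -2.6 side px [323. 289.]
    [[0.402, -0.375], [0.401, -0.344], [0.508, -0.349], [0.508, -0.38]]
P2 [ 0.434 -0.142] edges [0.034 0.108 0.032 0.107] yaw deg -2.0 side px [260. 244.]
    [[0.38, -0.157], [0.38, -0.123], [0.488, -0.128], [0.487, -0.16]]
P3 [ 0.617 -0.34 ] edges [0.034 0.107 0.033 0.108] yaw deg 9.7 side px [365. 255.]
    [[0.567, -0.366], [0.56, -0.333], [0.666, -0.315], [0.673, -0.347]]
FR [0.672 0.142 0.017]
FL [0.582 0.29  0.017]
FRt [0.665 0.129 0.043]
FLt [0.579 0.281 0.043]
BRt [0.867 0.257 0.043]
foot [0.604 0.278 0.   ]
```

```bash
cat >> h.py <<'E'
from scipy.spatial.transform import Rotation as Ro
def yaw():
    x=Ro.from_rotvec(arm.observe()["ee_rot"]).as_matrix()[:,0];return np.degrees(np.arctan2(x[1],x[0]))
def plan(wps,start=None,vm=4.5,wm=.14):
    """wps: list of (xyz, yawdeg of tool x) ; tool down. prints rows of shift/turn about tool z"""
    s=arm.observe();p=np.array(s["position"]) if start is None else np.array(start[0]);y=yaw() if start is None else start[1]
    for q,yt in wps:
        q=np.array(q,float);dy=(yt-y+180)%360-180
        n=int(np.ceil(max(np.linalg.norm(q-p)*100/vm,abs(np.radians(dy))/wm,1)-1e-6))
        for i in range(n):
            k=n-i;c,s_=np.cos(np.radians(y)),np.sin(np.radians(y))
            B=np.array([[c,s_,0],[s_,-c,0],[0,0,-1.]])
            sh=np.round(B.T@(q-p)*100/k,2);t=np.round(-np.radians((yt-y+180)%360-180)/k,3)
            print([sh.tolist(),[0,0,float(t)]]);p=p+B@sh/100;y-=np.degrees(t)
        print("--",p.round(4),round(y,2))
def shot(n):
    p=arm.camera_params("wrist");im=arm.get_image("wrist")
    np.savez(f"{n}.npz",**{k:np.array(p[k]) for k in("camera_matrix","R","t")});cv2.imwrite(f"pics/{n}.png",im[:,:,::-1]);return im
E
python3 -c "
from h import *
print(yaw());plan([((.40,.26,.22),190),((.50,.07,.13),211.3)])
print(gnd('side',(153,180)).round(2))"
```

```text
166.3116057834025
[[-3.27, -2.77, 0.06], [0, 0, -0.041]]
[[-3.15, -2.91, 0.06], [0, 0, -0.041]]
[[-3.03, -3.03, 0.06], [0, 0, -0.041]]
[[-2.91, -3.15, 0.06], [0, 0, -0.041]]
[[-2.78, -3.27, 0.06], [0, 0, -0.042]]
[[-2.63, -3.39, 0.06], [0, 0, -0.041]]
[[-2.49, -3.49, 0.06], [0, 0, -0.042]]
[[-2.35, -3.59, 0.06], [0, 0, -0.041]]
[[-2.2, -3.68, 0.07], [0, 0, -0.042]]
[[-2.04, -3.78, 0.06], [0, 0, -0.041]]
-- [0.4  0.26 0.22] 189.97
[[-1.09, -3.41, 1.5], [0, 0, -0.062]]
[[-0.88, -3.47, 1.5], [0, 0, -0.062]]
[[-0.66, -3.52, 1.5], [0, 0, -0.062]]
[[-0.45, -3.55, 1.5], [0, 0, -0.062]]
[[-0.22, -3.57, 1.5], [0, 0, -0.062]]
[[-0.0, -3.57, 1.5], [0, 0, -0.062]]
-- [0.4999 0.07   0.13  ] 211.29
[0.35 0.34 0.  ]
```

send_rows(
  increments=[
    [6,[-3.27,-2.77,0.06],[0,0,-0.041]],
    [6,[-3.15,-2.91,0.06],[0,0,-0.041]],
    [6,[-3.03,-3.03,0.06],[0,0,-0.041]],
    [6,[-2.91,-3.15,0.06],[0,0,-0.041]],
    [6,[-2.78,-3.27,0.06],[0,0,-0.042]],
  ],
  force=20,
)

```text
clock: 0.65
position: [0.2747, 0.4322, 0.2236]
ee_rot: [-0.049, -3.141, 0.0]
force: [1.2, 0.1, 0.4]
width: 0.66
gripper_force: 0.0
```

send_rows(
  increments=[
    [6,[-2.63,-3.39,0.06],[0,0,-0.041]],
    [6,[-2.49,-3.49,0.06],[0,0,-0.042]],
    [6,[-2.35,-3.59,0.06],[0,0,-0.041]],
    [6,[-2.2,-3.68,0.07],[0,0,-0.042]],
    [6,[-2.04,-3.78,0.06],[0,0,-0.041]],
  ],
)

```text
clock: 1.15
position: [0.4008, 0.2587, 0.2206]
ee_rot: [-0.276, 3.129, 0.0]
force: [1.1, 0.2, -0.3]
width: 0.65
gripper_force: 0.0
```

send_rows(
  increments=[
    [6,[-1.09,-3.41,1.5],[0,0,-0.062]],
    [6,[-0.88,-3.47,1.5],[0,0,-0.062]],
    [6,[-0.66,-3.52,1.5],[0,0,-0.062]],
    [6,[-0.45,-3.55,1.5],[0,0,-0.062]],
    [6,[-0.22,-3.57,1.5],[0,0,-0.062]],
  ],
)

```text
clock: 1.65
position: [0.4838, 0.1007, 0.145]
ee_rot: [-0.757, 3.049, 0.0]
force: [0.9, 0.7, -0.6]
width: 0.656
gripper_force: 0.0
```

send_rows(
  increments=[
    [6,[0,-3.57,1.5],[0,0,-0.062]],
    [6,[0,0,0],[0,0,0]],
  ],
)

```text
clock: 1.85
position: [0.5007, 0.0648, 0.1289]
ee_rot: [0.839, -3.025, 0.004]
force: [0.3, 0.4, 0.7]
width: 0.654
gripper_force: 0.0
```

```bash
python3 -c "
from h import *
s=arm.observe();print(s['clock'],s['position'],yaw(),s['force'],np.round(s['joints'],2),s['width']);shot('w1')
im=cv2.imread('pics/w1.png');cv2.imwrite('pics/w1b.png',cv2.resize(im,None,fx=1.42,fy=1.42,interpolation=cv2.INTER_CUBIC))"
```

```text
1.85 [0.50070832 0.06478471 0.12891556] -148.99295985132204 [0.30583649 0.36298573 0.69210306] [-0.36  0.35  0.16  1.99 -0.07  0.81  1.95] 0.6537626903450265
```

View pics/w1b.png

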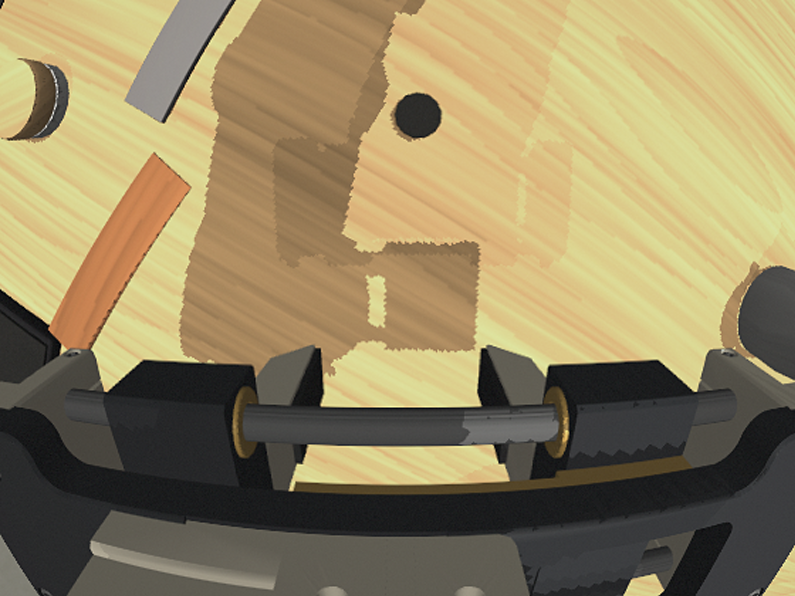

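```bash
python3 - <<'E'
from h import *
th=np.radians(31.3);bc=np.array([.657,.166]);X=np.array([np.cos(th),np.sin(th)]);Y=np.array([-X[1],X[0]])
g=.0165
out=[]
for n,(u0,v0,u1,v1) in {"side":(215,125,295,185),"scene":(355,245,485,355)}.items():
    f=5
    im=cv2.resize(cv2.imread(f"pics/{n}0.png")[v0:v1,u0:u1],None,fx=f,fy=f,interpolation=cv2.INTER_CUBIC)
    for z in(g,g+.026):
        q=[proj(n,[*(bc+X*a+Y*b),z]) for a,b in((0,-.028),(0,.148),(.25,.148),(.25,-.028))]
        cv2.polylines(im,[np.int32(((np.array(q)-[u0,v0]+.5)*f))],True,(0,0,255) if z==g else (0,255,0),1)
    out.append(im)
w=cv2.resize(cv2.imread("pics/w1.png")[100:255,25:145],None,fx=3,fy=3,interpolation=cv2.INTER_CUBIC)
c=np.zeros((600,800,3),np.uint8)
a,b=out; c[:300,:400]=a; b=cv2.resize(b,None,fx=.61,fy=.61); c[:b.shape[0],402:402+b.shape[1]][:,:]=b[:,:398]; 
w=w[:,:]; w=cv2.resize(w,None,fx=.64,fy=.64);c[302:302+w.shape[0],:w.shape[1]]=w[:298]
s=cv2.resize(cv2.imread("pics/side0.png")[195:235,265:345],None,fx=6.5,fy=6.5,interpolation=cv2.INTER_CUBIC);c[338:338+260,280:800]=s
cv2.imwrite("pics/c3.png",c)
E
```

```text
(no output)
```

View pics/c3.png

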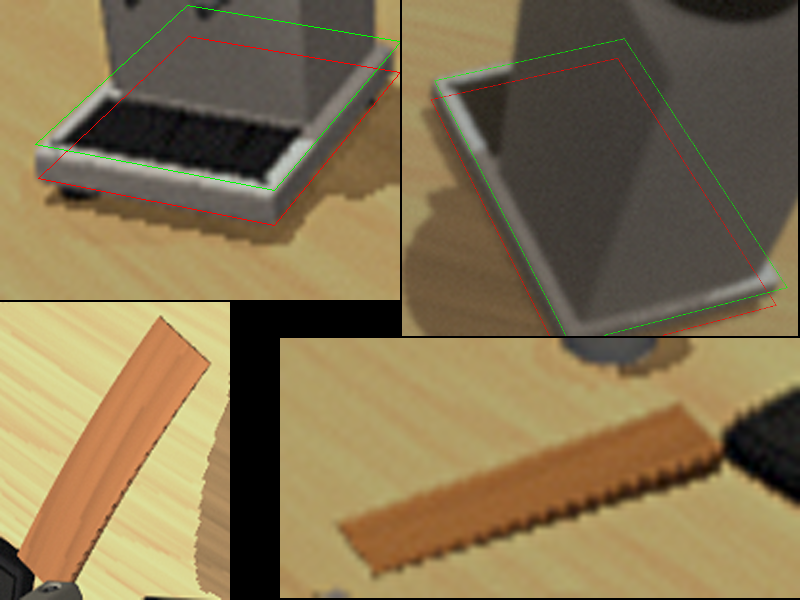

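```bash
python3 - <<'E'
from h import *
from scipy.optimize import least_squares
O=[("side",0,-.028,0,270,170),("side",0,-.028,1,270,164.3),("side",0,.148,1,222.9,154.3),("side",0,.148,0,222.9,160.2),("side",.25,-.028,1,293.5,135.2),
("scene",0,-.028,1,366.5,270.6),("scene",.25,-.028,1,412.7,352.5),("scene",.25,.148,1,478.3,332.9)]
def f(p):
    X=np.array([np.cos(p[2]),np.sin(p[2])]);Y=np.array([-X[1],X[0]]);r=[]
    for n,a,b,t,u,v in O: r+=list(proj(n,[*(p[:2]+X*a+Y*b),p[3]+.026*t])-[u-.5*0,v])
    return np.array(r)
s=least_squares(f,[.657,.166,.546,.0165],loss="soft_l1");print(s.x.round(4),np.degrees(s.x[2]),f(s.x).round(1).reshape(-1,2).tolist())
# wedge in wrist w1 (thin end far edge), px/1.42 ; scale corner
for q in((155,155),(190,187),(50,325),(95,350)): print("w",gnd("wrist",np.array(q)/1.42,.004,"w1.npz").round(3))
for q in((125,100),(165,122)): print("p2 end",gnd("wrist",np.array(q)/1.42,.006,"w1.npz").round(3))
for q,z in(((583,487),.024),((408,456),.024)): print("scale",gnd("scene",np.array([110,135])+np.array(q)/4,z).round(3))
for z,q in((.003,(340,523)),(.003,(375,573)),(.0145,(683,403)),(.0145,(722,445))): print("wside",gnd("side",np.array([265,195])+(np.array(q)-[280,338])/6.5,z).round(3))
for q,z in(((695,340),.003),((735,355),.003),((625,500),.0145),((583,485),.0145)): print("wscene",gnd("scene",np.array([110,135])+np.array(q)/4,z).round(3))
plan([((.40,-.03,.15),195),((.412,-.142,.08),178),((.41,-.142,.003),178)])
E
```

```text
[0.6547 0.1589 0.588  0.018 ] 33.692239436571775 [[0.3, 0.0], [0.2, -1.2], [-1.8, 0.5], [-1.1, 1.4], [-0.6, -2.6], [-3.6, -0.9], [-1.7, 2.1], [1.8, 0.4]]
w [ 0.508 -0.122  0.004]
w [ 0.514 -0.088  0.004]
w [ 0.678 -0.166  0.004]
w [ 0.671 -0.116  0.004]
p2 end [ 0.484 -0.163  0.006]
p2 end [ 0.484 -0.125  0.006]
scale [ 0.689 -0.149  0.024]
scale [ 0.696 -0.273  0.024]
wside [ 0.517 -0.091  0.003]
wside [ 0.507 -0.128  0.003]
wside [ 0.684 -0.126  0.014]
wside [ 0.675 -0.16   0.014]
wscene [ 0.513 -0.121  0.003]
wscene [ 0.52  -0.088  0.003]
wscene [ 0.685 -0.121  0.015]
wscene [ 0.68  -0.152  0.014]
[[3.4, -0.8, -0.51], [0, 0, 0.07]]
[[3.33, -1.04, -0.51], [0, 0, 0.07]]
[[3.26, -1.27, -0.51], [0, 0, 0.07]]
[[3.16, -1.49, -0.51], [0, 0, 0.069]]
-- [ 0.4  -0.03  0.15] -164.97
[[0.58, -3.71, 2.33], [0, 0, 0.099]]
[[0.21, -3.75, 2.33], [0, 0, 0.099]]
[[-0.16, -3.75, 2.34], [0, 0, 0.099]]
-- [ 0.412 -0.142  0.08 ] -181.99
[[0.1, -0.0, 3.85], [0, 0, 0.0]]
[[0.1, -0.0, 3.85], [0, 0, 0.0]]
-- [ 0.41  -0.142  0.003] -181.99
```

```bash
python3 -c "
from h import *
plan([((.48,.055,.19),120),((.55,.097,.19),32)],wm=.15)"
```

```text
[[0.21, -0.0, -0.55], [0, 0, 0.144]]
[[0.21, -0.03, -0.55], [0, 0, 0.144]]
[[0.21, -0.07, -0.55], [0, 0, 0.144]]
[[0.19, -0.09, -0.55], [0, 0, 0.145]]
[[0.18, -0.12, -0.55], [0, 0, 0.144]]
[[0.16, -0.15, -0.55], [0, 0, 0.145]]
[[0.14, -0.17, -0.55], [0, 0, 0.144]]
[[0.11, -0.18, -0.55], [0, 0, 0.145]]
[[0.08, -0.2, -0.55], [0, 0, 0.144]]
[[0.05, -0.21, -0.55], [0, 0, 0.145]]
[[0.03, -0.21, -0.54], [0, 0, 0.144]]
-- [0.48  0.055 0.19 ] -239.97
[[0.01, 0.74, -0.0], [0, 0, 0.14]]
[[0.12, 0.73, -0.0], [0, 0, 0.14]]
[[0.22, 0.71, -0.0], [0, 0, 0.14]]
[[0.31, 0.67, -0.0], [0, 0, 0.14]]
[[0.4, 0.62, -0.0], [0, 0, 0.139]]
[[0.49, 0.56, -0.0], [0, 0, 0.14]]
[[0.56, 0.49, -0.0], [0, 0, 0.139]]
[[0.62, 0.41, -0.0], [0, 0, 0.14]]
[[0.67, 0.31, -0.0], [0, 0, 0.139]]
[[0.71, 0.22, -0.0], [0, 0, 0.14]]
[[0.74, 0.12, -0.0], [0, 0, 0.139]]
-- [0.55  0.097 0.19 ] -327.98
```

Turn about the spot first, then the shift in round figures.

send_rows(
  increments=[
    [6,[0.2,0,-0.6],[0,0,0.145]],
    [6,[0.2,0,-0.6],[0,0,0.145]],
    [6,[0.2,-0.1,-0.6],[0,0,0.145]],
    [6,[0.2,-0.1,-0.6],[0,0,0.145]],
    [6,[0.2,-0.1,-0.6],[0,0,0.145]],
  ],
)

```text
clock: 2.4
position: [0.4904, 0.0663, 0.1612]
ee_rot: [-0.288, -3.128, -0.001]
force: [-0.9, -0.4, 0.9]
width: 0.653
gripper_force: 0.0
```

send_rows(
  increments=[
    [6,[0.2,-0.1,-0.6],[0,0,0.145]],
    [6,[0.1,-0.2,-0.6],[0,0,0.145]],
    [6,[0.1,-0.2,-0.6],[0,0,0.145]],
    [6,[0.1,-0.2,-0.6],[0,0,0.145]],
    [6,[0,-0.2,-0.6],[0,0,0.145]],
  ],
)

```text
clock: 2.9
position: [0.4814, 0.0603, 0.1911]
ee_rot: [-1.378, -2.822, -0.001]
force: [0.4, -0.2, 0.1]
width: 0.656
gripper_force: 0.0
```

send_rows(
  increments=[
    [6,[0,0.7,0],[0,0,0.145]],
    [6,[0.1,0.7,0],[0,0,0.145]],
    [6,[0.2,0.7,0],[0,0,0.145]],
    [6,[0.3,0.7,0],[0,0,0.145]],
    [6,[0.4,0.6,0],[0,0,0.145]],
  ],
)

```text
clock: 3.4
position: [0.5104, 0.0828, 0.1909]
ee_rot: [-2.289, -2.15, -0.001]
force: [0.7, 0.1, 0.1]
width: 0.655
gripper_force: 0.0
```

send_rows(
  increments=[
    [6,[0.5,0.6,0],[0,0,0.145]],
    [6,[0.6,0.5,0],[0,0,0.145]],
    [6,[0.6,0.4,0],[0,0,0.145]],
    [6,[0.7,0.3,0],[0,0,0.145]],
    [6,[0.7,0.2,0],[0,0,0.145]],
  ],
)

```text
clock: 3.9
position: [0.5402, 0.106, 0.1908]
ee_rot: [-2.903, -1.198, -0.0]
force: [-0.4, -1.2, 0.4]
width: 0.658
gripper_force: 0.0
```

send_rows(
  increments=[
    [6,[0.7,0.1,0],[0,0,0.145]],
    [6,[0.7,0,0],[0,0,0.1]],
    [6,[0,0,0],[0,0,0]],
    [6,[0,0,0],[0,0,0]],
  ],
)

```text
clock: 4.3
position: [0.5513, 0.1133, 0.1906]
ee_rot: [-3.025, -0.848, 0.001]
force: [-1.0, -0.3, 0.2]
width: 0.656
gripper_force: 0.0
```

```bash
python3 -c "
from h import *
s=arm.observe();print(s['clock'],s['position'],yaw(),np.round(s['joints'],2));shot('w2')
im=cv2.imread('pics/w2.png');cv2.imwrite('pics/w2b.png',cv2.resize(im,None,fx=1.42,fy=1.42,interpolation=cv2.INTER_CUBIC))"
```

```text
4.3 [0.55125037 0.11330629 0.19055813] 31.328911598906956 [-0.91  0.47  0.88  1.82 -0.41  1.05 -0.89]
```

View pics/w2b.png

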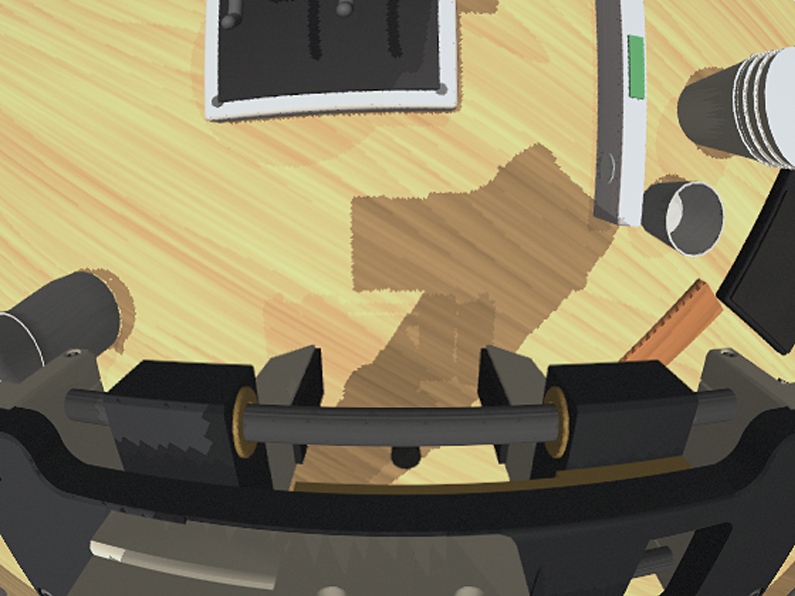

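```bash
python3 - <<'E'
from h import *
g=lambda q,z:gnd("wrist",np.array(q)/1.42,z,"w2.npz")[:2]
FL,FR=g((207,120),.040),g((458,108),.040);d=FL-FR;th=np.degrees(np.arctan2(-d[0],d[1]))
print(FL.round(4),FR.round(4),np.linalg.norm(d),th,"bc",(FR+d/np.linalg.norm(d)*.028).round(4))
print("right side",(e:=g((457,2),.042)-FR),np.degrees(np.arctan2(e[1],e[0])))
for q,z in(((700,280),.0145),((722,307),.0145),((722,295),.024),((790,353),.024),((785,172),.024)):print(g(q,z).round(4))
print("spirit",g((596,217),.005).round(3),g((640,222),.048).round(3))
print("cup",g((665,250),.0).round(3))
E
```

```text
[0.5762 0.2854] [0.6671 0.1389] 0.17233842299673477 31.819830584897893 bc [0.6523 0.1627]
right side [0.06360105 0.03915949] 31.62081811851137
[ 0.6787 -0.117 ]
[ 0.6743 -0.1585]
[ 0.6808 -0.1414]
[ 0.69   -0.2786]
[ 0.8139 -0.136 ]
spirit [ 0.664 -0.   ] [ 0.676 -0.013]
cup [ 0.68  -0.076]
```

```bash
python3 - <<'E'
from h import *
o=np.array([110,135.])
print("tamper base",gnd("scene",o+np.array((588,180))/4,.005).round(3),"knob",gnd("scene",o+np.array((588,92))/4,.085).round(3),gnd("side",(259,263),.085).round(3))
print("leveller",gnd("scene",o+np.array((537,272))/4,.04).round(3))
plan([((.39,-.142,.12),179)],wm=.15)
E
```

```text
tamper base [ 0.36  -0.255  0.005] knob [ 0.348 -0.256  0.085] [ 0.34  -0.272  0.085]
leveller [ 0.512 -0.244  0.04 ]
[[-1.5, 0.75, 0.39], [0, 0, -0.143]]
[[-1.59, 0.52, 0.39], [0, 0, -0.143]]
[[-1.65, 0.29, 0.39], [0, 0, -0.143]]
[[-1.67, 0.05, 0.39], [0, 0, -0.143]]
[[-1.67, -0.19, 0.39], [0, 0, -0.143]]
[[-1.62, -0.42, 0.39], [0, 0, -0.143]]
[[-1.55, -0.65, 0.39], [0, 0, -0.143]]
[[-1.44, -0.86, 0.39], [0, 0, -0.143]]
[[-1.3, -1.06, 0.39], [0, 0, -0.143]]
[[-1.14, -1.23, 0.39], [0, 0, -0.143]]
[[-0.95, -1.38, 0.4], [0, 0, -0.144]]
[[-0.74, -1.5, 0.39], [0, 0, -0.143]]
[[-0.52, -1.59, 0.4], [0, 0, -0.144]]
[[-0.28, -1.65, 0.39], [0, 0, -0.143]]
[[-0.05, -1.68, 0.4], [0, 0, -0.144]]
[[0.2, -1.66, 0.39], [0, 0, -0.143]]
[[0.43, -1.62, 0.4], [0, 0, -0.144]]
[[0.66, -1.54, 0.39], [0, 0, -0.143]]
-- [ 0.39  -0.142  0.12 ] 179.0
```

```bash
python3 - <<'E'
from h import *
plan([((.47,-.143,.10),-1),((.47,-.143,.004),-1)])
E
```

```text
[[-2.89, 2.52, 1.29], [0, 0, 0.081]]
[[-2.68, 2.75, 1.3], [0, 0, 0.08]]
[[-2.45, 2.95, 1.29], [0, 0, 0.081]]
[[-2.2, 3.14, 1.3], [0, 0, 0.08]]
[[-1.94, 3.31, 1.29], [0, 0, 0.081]]
[[-1.67, 3.45, 1.3], [0, 0, 0.08]]
[[-1.39, 3.58, 1.29], [0, 0, 0.081]]
-- [ 0.47  -0.143  0.1  ] -1.03
[[0.0, -0.0, 3.2], [0, 0, -0.0]]
[[0.0, -0.0, 3.2], [0, 0, -0.0]]
[[0.0, -0.0, 3.2], [0, 0, -0.0]]
-- [ 0.47  -0.143  0.004] -1.03
```

send_rows(
  increments=[
    [5.2,[-2.89,2.52,1.3],[0,0,0.081]],
    [5.2,[-2.68,2.75,1.3],[0,0,0.08]],
    [5.2,[-2.45,2.95,1.3],[0,0,0.081]],
    [5.2,[-2.2,3.14,1.3],[0,0,0.08]],
    [5.2,[-1.94,3.31,1.3],[0,0,0.081]],
  ],
)

```text
clock: 4.85
position: [0.4922, -0.0712, 0.1254]
ee_rot: [-3.133, -0.218, -0.001]
force: [0.8, -0.6, -0.1]
width: 0.566
gripper_force: 0.0
```

send_rows(
  increments=[
    [5.2,[-1.67,3.45,1.3],[0,0,0.08]],
    [5.2,[-1.39,3.58,1.3],[0,0,0.081]],
    [5.2,[0,0,0],[0,0,0]],
    [5.2,[0,0,0],[0,0,0]],
  ],
)

```text
clock: 5.25
position: [0.469, -0.1439, 0.0997]
ee_rot: [-3.141, 0.035, 0.0]
force: [0.3, 0.6, 0.3]
width: 0.567
gripper_force: 0.0
```

```bash
python3 -c "
from h import *
s=arm.observe();print(s['clock'],s['position'],yaw(),np.round(s['joints'],2));shot('w3')
im=cv2.imread('pics/w3.png');cv2.imwrite('pics/w3b.png',cv2.resize(im,None,fx=1.42,fy=1.42,interpolation=cv2.INTER_CUBIC))"
```

```text
5.25 [ 0.46899258 -0.1438669   0.09966899] -1.2637930927199712 [-0.49  0.52  0.95  2.09 -0.58  0.82 -0.78]
```

View pics/w3b.png

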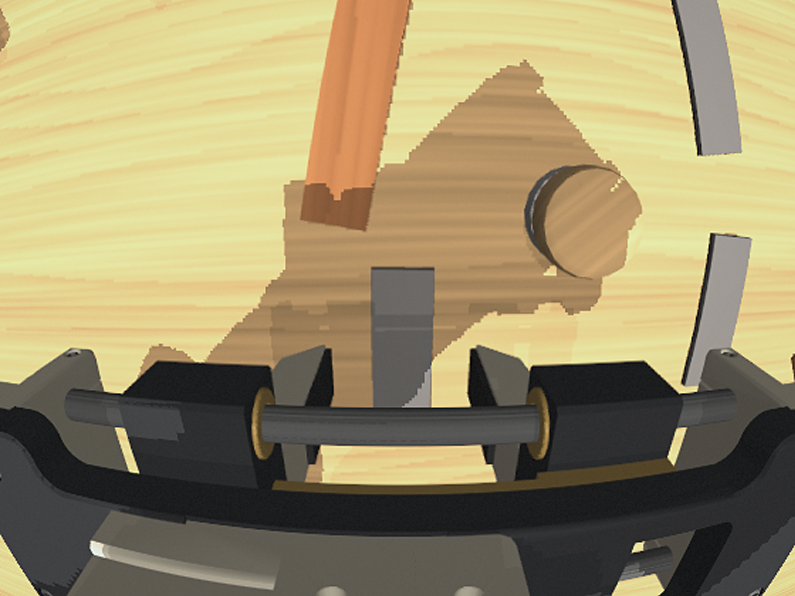

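```bash
python3 - <<'E'
from h import *
g=lambda q,z:gnd("wrist",np.array(q)/1.42,z,"w3.npz")[:2].round(4)
print("P2",[g(q,.006) for q in((372,267),(434,267),(372,390),(434,365))])
print("wedge",[g(q,z) for q,z in(((301,219),.0025),((366,230),.0025),((330,40),.013),((405,40),.013))])
print("P1",[g(q,.006) for q in((750,238),(712,233),(697,386))])
print("P3",[g(q,.006) for q in((697,155),(741,153))])
E
```

```text
P2 [array([ 0.4869, -0.1288]), array([ 0.4861, -0.1637]), array([ 0.409 , -0.1254]), array([ 0.4254, -0.1637])]
wedge [array([ 0.5152, -0.0893]), array([ 0.5075, -0.126 ]), array([ 0.6131, -0.1106]), array([ 0.6112, -0.15  ])]
P1 [array([ 0.5053, -0.385 ]), array([ 0.5075, -0.3481]), array([ 0.3958, -0.3587])]
P3 [array([ 0.5568, -0.331 ]), array([ 0.5622, -0.37  ])]
```

send_rows(
  increments=[
    [5.2,[0.3,0.2,3],[0,0,0]],
    [5.2,[0,0,3],[0,0,0]],
    [5.2,[0,0,2.5],[0,0,0]],
    [5.2,[0,0,1],[0,0,0]],
    [5.2,[0,0,0],[0,0,0]],
  ],
)

```text
clock: 5.8
position: [0.4725, -0.1441, 0.0041]
ee_rot: [-3.141, 0.03, 0.002]
force: [-0.5, -0.2, 0.9]
width: 0.568
gripper_force: 0.0
```

send_rows(
  increments=[
    [5.2,[0,0.2,0.2],[0,0,0]],
    [3,[0,0,0],[0,0,0]],
    [3,[0,0,0],[0,0,0]],
    [3,[0,0,0],[0,0,0]],
    [3,[0,0,0],[0,0,0]],
  ],
  force=30,
)

```text
clock: 6.3
position: [0.4732, -0.1473, 0.0033]
ee_rot: [-3.141, 0.033, -0.002]
force: [-0.8, 0.3, 6.7]
width: 0.382
gripper_force: 29.9
```

```bash
python3 - <<'E'
from h import *
s=arm.observe();print(s['position'],yaw())
plan([((.473,-.146,.11),10),((.46,-.10,.14),110),((.5537,.1013,.12),211.7)],wm=.15)
E
```

```text
[ 0.4731627  -0.14725786  0.00327526] -1.2112178069500132
[[-0.01, -0.04, -3.56], [0, 0, -0.065]]
[[-0.0, -0.04, -3.56], [0, 0, -0.065]]
[[-0.0, -0.05, -3.55], [0, 0, -0.066]]
-- [ 0.473 -0.146  0.11 ] 10.02
[[-0.04, -0.4, -0.25], [0, 0, -0.145]]
[[0.02, -0.4, -0.25], [0, 0, -0.145]]
[[0.07, -0.39, -0.25], [0, 0, -0.146]]
[[0.13, -0.38, -0.25], [0, 0, -0.145]]
[[0.18, -0.35, -0.25], [0, 0, -0.146]]
[[0.23, -0.32, -0.25], [0, 0, -0.145]]
[[0.28, -0.28, -0.25], [0, 0, -0.146]]
[[0.32, -0.24, -0.25], [0, 0, -0.145]]
[[0.35, -0.19, -0.25], [0, 0, -0.146]]
[[0.37, -0.14, -0.25], [0, 0, -0.145]]
[[0.39, -0.09, -0.25], [0, 0, -0.146]]
[[0.4, -0.03, -0.25], [0, 0, -0.145]]
-- [ 0.46 -0.1   0.14] 110.0
[[1.31, 1.31, 0.17], [0, 0, -0.148]]
[[1.1, 1.49, 0.17], [0, 0, -0.148]]
[[0.87, 1.63, 0.17], [0, 0, -0.148]]
[[0.62, 1.74, 0.17], [0, 0, -0.148]]
[[0.36, 1.82, 0.16], [0, 0, -0.148]]
[[0.09, 1.85, 0.17], [0, 0, -0.148]]
[[-0.19, 1.84, 0.16], [0, 0, -0.148]]
[[-0.46, 1.79, 0.17], [0, 0, -0.148]]
[[-0.72, 1.7, 0.16], [0, 0, -0.148]]
[[-0.96, 1.58, 0.17], [0, 0, -0.148]]
[[-1.18, 1.42, 0.16], [0, 0, -0.148]]
[[-1.38, 1.24, 0.17], [0, 0, -0.147]]
-- [0.5537 0.1013 0.12  ] 211.7
```

send_rows(
  increments=[
    [3,[0,0,-3.5],[0,0,-0.065]],
    [3,[0,0,-3.5],[0,0,-0.065]],
    [3,[0,0,-3.6],[0,0,-0.066]],
    [3,[-0.04,-0.4,-0.25],[0,0,-0.145]],
    [3,[0.02,-0.4,-0.25],[0,0,-0.145]],
  ],
)

```text
clock: 6.8
position: [0.4711, -0.1395, 0.1149]
ee_rot: [3.054, 0.732, 0.003]
force: [-1.0, -0.1, -1.3]
width: 0.383
gripper_force: 29.9
```

send_rows(
  increments=[
    [3,[0.07,-0.39,-0.25],[0,0,-0.146]],
    [3,[0.13,-0.38,-0.25],[0,0,-0.145]],
    [3,[0.18,-0.35,-0.25],[0,0,-0.146]],
    [3,[0.23,-0.32,-0.25],[0,0,-0.145]],
    [3,[0.28,-0.28,-0.25],[0,0,-0.146]],
  ],
)

```text
clock: 7.3
position: [0.4648, -0.1204, 0.1264]
ee_rot: [2.594, 1.772, 0.0]
force: [0.3, 0.1, -0.5]
width: 0.384
gripper_force: 29.9
```

send_rows(
  increments=[
    [3,[0.32,-0.24,-0.25],[0,0,-0.145]],
    [3,[0.35,-0.19,-0.25],[0,0,-0.146]],
    [3,[0.37,-0.14,-0.25],[0,0,-0.145]],
    [3,[0.39,-0.09,-0.25],[0,0,-0.146]],
    [3,[0.4,-0.03,-0.25],[0,0,-0.145]],
  ],
)

```text
clock: 7.8
position: [0.4594, -0.1012, 0.1389]
ee_rot: [1.795, 2.578, 0.0]
force: [0.4, 0.1, -0.0]
width: 0.379
gripper_force: 29.9
```

send_rows(
  increments=[
    [3,[1.31,1.31,0.17],[0,0,-0.148]],
    [3,[1.1,1.49,0.17],[0,0,-0.148]],
    [3,[0.87,1.63,0.17],[0,0,-0.148]],
    [3,[0.62,1.74,0.17],[0,0,-0.148]],
    [3,[0.36,1.82,0.16],[0,0,-0.148]],
  ],
)

```text
clock: 8.3
position: [0.4988, -0.0169, 0.1303]
ee_rot: [0.741, 3.053, -0.0]
force: [0.4, 1.0, -0.5]
width: 0.381
gripper_force: 29.9
```

send_rows(
  increments=[
    [3,[0.09,1.85,0.17],[0,0,-0.148]],
    [3,[-0.19,1.84,0.16],[0,0,-0.148]],
    [3,[-0.46,1.79,0.17],[0,0,-0.148]],
    [3,[-0.72,1.7,0.16],[0,0,-0.148]],
    [3,[-0.96,1.58,0.17],[0,0,-0.148]],
  ],
)

```text
clock: 8.8
position: [0.5379, 0.0669, 0.122]
ee_rot: [0.413, -3.114, 0.0]
force: [1.0, 0.9, -1.1]
width: 0.377
gripper_force: 29.9
```

send_rows(
  increments=[
    [3,[-1.18,1.42,0.16],[0,0,-0.148]],
    [3,[-1.38,1.24,0.17],[0,0,-0.147]],
    [3,[0,0,0],[0,0,0]],
    [3,[0,0,0],[0,0,0]],
  ],
)

```text
clock: 9.2
position: [0.553, 0.0995, 0.1185]
ee_rot: [0.853, -3.023, 0.0]
force: [-0.3, -0.8, 0.5]
width: 0.379
gripper_force: 29.9
```

```bash
python3 -c "
from h import *
s=arm.observe();print(s['clock'],s['position'],yaw(),np.round(s['joints'],2),s['force'],s['width'],s['gripper_force'])
plan([((.5537,.1013,.0075),211.7)])"
```

```text
9.2 [0.55303864 0.09950287 0.1184741 ] -148.46694474575636 [-0.26  0.45 -0.02  1.85  0.01  0.84  1.83] [-0.25534423 -0.76390564  0.51715748] 0.3786547352253452 29.896307587623596
[[-0.05, 0.04, 3.7], [0, 0, -0.001]]
[[-0.05, 0.04, 3.7], [0, 0, -0.001]]
[[-0.05, 0.04, 3.7], [0, 0, -0.001]]
-- [0.5537 0.1013 0.0075] -148.3
```

send_rows(
  increments=[
    [3,[0,0.1,3.7],[0,0,0]],
    [3,[0,0.1,3.7],[0,0,0]],
    [3,[0,0,3],[0,0,0]],
    [3,[0,0,0.4],[0,0,0]],
    [3,[0,0,0],[0,0,0]],
  ],
)

```text
clock: 9.7
position: [0.5517, 0.1006, 0.0105]
ee_rot: [0.854, -3.021, 0.001]
force: [0.4, 0.1, 0.5]
width: 0.383
gripper_force: 29.9
```

send_rows(
  increments=[
    [3,[0,0,0.1],[0,0,0]],
    [3,[0,0,0],[0,0,0]],
  ],
)

```text
clock: 9.9
position: [0.5535, 0.1017, 0.0112]
ee_rot: [-0.856, 3.02, -0.0]
force: [0.4, 0.2, -0.7]
width: 0.382
gripper_force: 29.9
```

send_rows(
  increments=[
    [3,[0,0,0.1],[0,0,0]],
    [3,[0,0,0],[0,0,0]],
  ],
)

```text
clock: 10.1
position: [0.5527, 0.1018, 0.0093]
ee_rot: [-0.857, 3.021, 0.0]
force: [-0.1, 0.6, 0.3]
width: 0.38
gripper_force: 29.9
```

send_rows(
  increments=[
    [3,[0,0,0.1],[0,0,0]],
    [3,[0,0,0],[0,0,0]],
  ],
)

```text
clock: 10.3
position: [0.5523, 0.1017, 0.0077]
ee_rot: [-0.858, 3.022, 0.0]
force: [0.3, 0.4, 0.4]
width: 0.382
gripper_force: 29.9
```

send_rows(
  increments=[
    [3,[0,0,0.2],[0,0,0]],
    [3,[-1,0,0],[0,0,0]],
    [3,[-1,0,0],[0,0,0]],
    [3,[-1,0,0],[0,0,0]],
    [3,[-1,0,0],[0,0,0]],
  ],
)

```text
clock: 10.8
position: [0.5875, 0.1236, 0.0056]
ee_rot: [-0.858, 3.022, 0.0]
force: [0.8, -0.1, -0.2]
width: 0.382
gripper_force: 29.9
```

send_rows(
  increments=[
    [3,[-1,0,0],[0,0,0]],
    [3,[-1,0,0],[0,0,0]],
    [3,[-1,0,0],[0,0,0]],
    [3,[-1,0,0],[0,0,0]],
    [3,[0,0,0],[0,0,0]],
  ],
)

```text
clock: 11.3
position: [0.6217, 0.1449, 0.0057]
ee_rot: [-0.859, 3.021, 0.001]
force: [0.4, 1.0, -0.1]
width: 0.38
gripper_force: 29.9
```

send_rows(
  increments=[
    [3,[-1,0,0],[0,0,0]],
    [3,[-0.9,0,0],[0,0,0]],
    [3,[0,0,0],[0,0,0]],
    [3,[0,0,0],[0,0,0]],
  ],
)

```text
clock: 11.7
position: [0.6366, 0.1538, 0.0055]
ee_rot: [0.858, -3.022, -0.0]
force: [0.0, -1.0, -0.2]
width: 0.381
gripper_force: 29.9
```

send_rows(
  increments=[
    [3,[0,0,-0.2],[0,0,0]],
    [3,[0,0,0],[0,0,0]],
    [3,[0,0,0],[0,0,0]],
  ],
)

```text
clock: 12.0
position: [0.6365, 0.1536, 0.0078]
ee_rot: [-0.858, 3.022, -0.0]
force: [-0.5, 0.1, -1.1]
width: 0.383
gripper_force: 29.9
```

send_rows(
  increments=[
    [3,[0,0,-0.2],[0,0,0]],
    [3,[0,0,0],[0,0,0]],
    [3,[0,0,0],[0,0,0]],
  ],
)

```text
clock: 12.3
position: [0.6366, 0.1537, 0.0098]
ee_rot: [-0.858, 3.022, 0.0]
force: [1.0, 0.4, -0.2]
width: 0.383
gripper_force: 29.9
```

send_rows(
  increments=[
    [3,[0,0,-0.1],[0,0,0]],
    [3,[0,0,0],[0,0,0]],
    [3,[0,0,0],[0,0,0]],
  ],
)

```text
clock: 12.6
position: [0.6366, 0.1537, 0.0106]
ee_rot: [-0.858, 3.022, 0.0]
force: [0.2, 0.1, -0.7]
width: 0.382
gripper_force: 29.9
```

send_rows(
  increments=[
    [3,[0,0,-0.1],[0,0,0]],
    [3,[0,0,0],[0,0,0]],
    [3,[0,0,0],[0,0,0]],
  ],
)

```text
clock: 12.9
position: [0.6366, 0.1537, 0.0117]
ee_rot: [-0.858, 3.022, 0.0]
force: [1.1, 0.2, -0.6]
width: 0.38
gripper_force: 29.9
```

send_rows(
  increments=[
    [3,[0,0,-0.1],[0,0,0]],
    [3,[0,0,0],[0,0,0]],
    [3,[0,0,0],[0,0,0]],
  ],
)

```text
clock: 13.2
position: [0.6364, 0.1536, 0.0125]
ee_rot: [0.858, -3.022, -0.0]
force: [0.1, -0.0, -2.2]
width: 0.383
gripper_force: 29.9
```

send_rows(
  increments=[
    [3,[0,0,-0.1],[0,0,0]],
    [3,[0,0,0],[0,0,0]],
    [3,[0,0,0],[0,0,0]],
  ],
)

```text
clock: 13.5
position: [0.6363, 0.1536, 0.0133]
ee_rot: [0.858, -3.022, -0.0]
force: [0.2, 0.7, -5.6]
width: 0.376
gripper_force: 29.9
```

send_rows(
  increments=[
    [3,[0,0,0.4],[0,0,0]],
    [3,[0,0,0.4],[0,0,0]],
    [3,[0,0,0.2],[0,0,0]],
    [3,[0,0,0],[0,0,0]],
    [3,[0,0,0],[0,0,0]],
  ],
)

```text
clock: 14.0
position: [0.6366, 0.1538, 0.0037]
ee_rot: [-0.858, 3.022, 0.0]
force: [0.4, -0.3, 0.7]
width: 0.383
gripper_force: 29.9
```

send_rows(
  increments=[
    [3,[0,0,0.05],[0,0,0]],
    [3,[0,0,0],[0,0,0]],
    [3,[0,0,0],[0,0,0]],
  ],
)

```text
clock: 14.3
position: [0.6367, 0.1537, 0.0034]
ee_rot: [-0.858, 3.022, 0.0]
force: [-1.6, -0.8, 4.4]
width: 0.384
gripper_force: 29.9
```

send_rows(
  increments=[
    [3,[0,0,0.05],[0,0,0]],
    [3,[0,0,0],[0,0,0]],
    [3,[0,0,0],[0,0,0]],
  ],
)

```text
clock: 14.6
position: [0.6367, 0.1537, 0.0034]
ee_rot: [-0.858, 3.022, 0.0]
force: [-3.5, 0.1, 8.7]
width: 0.386
gripper_force: 29.9
```

send_rows(
  increments=[
    [3,[0,0,-0.1],[0,0,0]],
    [5.2,[0,0,0],[0,0,0]],
    [5.2,[0,0,0],[0,0,0]],
    [5.2,[0,0,0],[0,0,0]],
    [5.2,[0,0,-0.1],[0,0,0]],
  ],
)

```text
clock: 15.1
position: [0.6364, 0.1537, 0.0044]
ee_rot: [0.858, -3.022, -0.0]
force: [0.0, 0.7, 1.3]
width: 0.563
gripper_force: 0.0
```

send_rows(
  increments=[
    [5.2,[1,0,0],[0,0,0]],
    [5.2,[2,0,-0.2],[0,0,0]],
    [5.2,[3,0,-1],[0,0,0]],
    [5.2,[2,0,-4],[0,0,0]],
    [5.2,[1,0,-4],[0,0,0]],
  ],
)

```text
clock: 15.6
position: [0.5566, 0.1043, 0.0965]
ee_rot: [0.855, -3.018, 0.001]
force: [1.6, -0.0, 0.7]
width: 0.567
gripper_force: 0.0
```

```bash
python3 - <<'E'
from h import *
g=lambda q,z:gnd("wrist",np.array(q)/1.42,z,"w2.npz")[:2].round(4)
print("cup rim L,R,T,B",g((667,218),.055),g((722,216),.055),g((694,182),.055),g((694,255),.055))
s=arm.observe();print(s['clock'],s['position'],yaw(),s['width'],np.round(s['joints'],2))
plan([((.52,.02,.15),100),((.6,-.11,.12),-11.6)],wm=.15)
im=arm.get_image("side");cv2.imwrite("pics/s2.png",cv2.resize(im[120:195,210:305,::-1],None,fx=8,fy=8,interpolation=cv2.INTER_CUBIC))
E
```

```text
cup rim L,R,T,B [ 0.6901 -0.0269] [ 0.7222 -0.07  ] [ 0.7258 -0.0313] [ 0.6829 -0.0658]
15.6 [0.55662025 0.10433399 0.09651381] -148.36905508023895 0.5665024860199728 [-0.26  0.48 -0.02  1.86  0.02  0.8   1.83]
[[0.58, -0.4, -0.41], [0, 0, 0.15]]
[[0.51, -0.49, -0.41], [0, 0, 0.15]]
[[0.43, -0.56, -0.41], [0, 0, 0.15]]
[[0.35, -0.62, -0.41], [0, 0, 0.15]]
[[0.25, -0.66, -0.41], [0, 0, 0.15]]
[[0.15, -0.69, -0.41], [0, 0, 0.15]]
[[0.04, -0.71, -0.41], [0, 0, 0.15]]
[[-0.06, -0.7, -0.41], [0, 0, 0.15]]
[[-0.17, -0.69, -0.41], [0, 0, 0.15]]
[[-0.27, -0.66, -0.41], [0, 0, 0.15]]
[[-0.36, -0.61, -0.42], [0, 0, 0.149]]
[[-0.45, -0.54, -0.41], [0, 0, 0.15]]
[[-0.52, -0.48, -0.42], [0, 0, 0.149]]
-- [0.52 0.02 0.15] -259.98
[[-1.09, 0.43, 0.23], [0, 0, 0.15]]
[[-1.01, 0.59, 0.23], [0, 0, 0.15]]
[[-0.92, 0.74, 0.23], [0, 0, 0.15]]
[[-0.79, 0.86, 0.23], [0, 0, 0.15]]
[[-0.66, 0.97, 0.23], [0, 0, 0.15]]
[[-0.5, 1.06, 0.23], [0, 0, 0.15]]
[[-0.34, 1.12, 0.23], [0, 0, 0.15]]
[[-0.17, 1.16, 0.23], [0, 0, 0.15]]
[[0.01, 1.18, 0.23], [0, 0, 0.15]]
[[0.18, 1.16, 0.23], [0, 0, 0.15]]
[[0.36, 1.12, 0.23], [0, 0, 0.149]]
[[0.52, 1.06, 0.24], [0, 0, 0.15]]
[[0.66, 0.97, 0.23], [0, 0, 0.149]]
-- [ 0.6  -0.11  0.12] -371.59
```

View pics/s2.png

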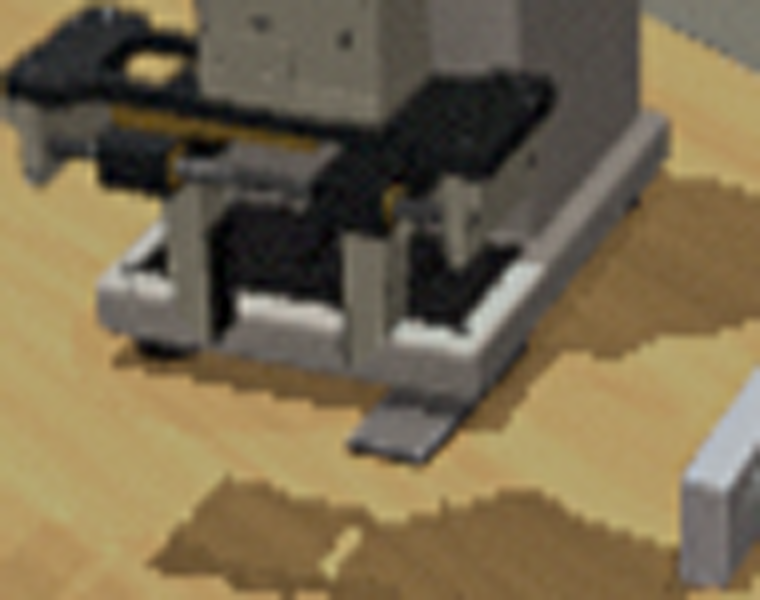

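```bash
python3 - <<'E'
from h import *
o=np.array([210,120.])
print("tail",[gnd("side",o+np.array(q)/8,.006).round(4)[:2] for q in((350,445),(428,458))], "expect mid",(.652-.8508*.0295,.162-.5255*.0295))
print("cups",gnd("side",(337,184),0).round(3),gnd("scene",(284,303),0).round(3))
E
```

```text
tail [array([0.6173, 0.1557]), array([0.6368, 0.1278])] expect mid (0.6269014, 0.14649775)
cups [ 0.807 -0.042  0.   ] [ 0.796 -0.039  0.   ]
```

send_rows(
  increments=[
    [4.9,[2,0,-0.6],[0,0,0.1]],
    [4.9,[2,-0.5,-0.6],[0,0,0.15]],
    [4.9,[1,-0.6,-0.6],[0,0,0.15]],
    [4.9,[0.4,-0.6,-0.6],[0,0,0.15]],
    [4.9,[0.3,-0.7,-0.6],[0,0,0.15]],
  ],
)

```text
clock: 16.15
position: [0.5125, 0.0598, 0.1268]
ee_rot: [0.241, 3.132, 0.0]
force: [-0.1, 0.3, 0.1]
width: 0.53
gripper_force: 0.0
```

send_rows(
  increments=[
    [4.9,[0.2,-0.7,-0.4],[0,0,0.15]],
    [4.9,[0,-0.7,-0.4],[0,0,0.15]],
    [4.9,[-0.1,-0.7,-0.4],[0,0,0.15]],
    [4.9,[-0.2,-0.7,0],[0,0,0.15]],
    [4.9,[-0.3,-0.7,0],[0,0,0.15]],
  ],
)

```text
clock: 16.65
position: [0.5008, 0.0258, 0.1386]
ee_rot: [1.371, 2.826, 0.001]
force: [-0.3, -0.4, -0.6]
width: 0.536
gripper_force: 0.0
```

send_rows(
  increments=[
    [4.9,[-0.4,-0.6,0],[0,0,0.15]],
    [4.9,[-0.5,-0.5,0],[0,0,0.15]],
    [4.9,[-0.5,-0.5,0],[0,0,0.15]],
    [4.9,[-1.1,0.4,0],[0,0,0.15]],
    [4.9,[-1,0.6,0],[0,0,0.15]],
  ],
)

```text
clock: 17.15
position: [0.507, -0.0137, 0.1386]
ee_rot: [-2.311, -2.128, -0.0]
force: [0.6, 0.2, 0.0]
width: 0.537
gripper_force: 0.0
```

send_rows(
  increments=[
    [4.9,[-0.9,0.7,0],[0,0,0.15]],
    [4.9,[-0.8,0.9,0],[0,0,0.15]],
    [4.9,[-0.7,1,0],[0,0,0.15]],
    [4.9,[-0.5,1.1,0],[0,0,0.15]],
    [4.9,[-0.3,1.1,0],[0,0,0.15]],
  ],
)

```text
clock: 17.65
position: [0.541, -0.0625, 0.1385]
ee_rot: [-2.93, -1.133, -0.0]
force: [1.1, 0.7, 0.1]
width: 0.53
gripper_force: 0.0
```

send_rows(
  increments=[
    [4.9,[-0.2,1.2,0],[0,0,0.15]],
    [4.9,[0,1.2,0],[0,0,0.15]],
    [4.9,[0.2,1.2,0],[0,0,0.15]],
    [4.9,[0.4,1.1,0],[0,0,0.15]],
    [4.9,[0.5,1.1,0],[0,0,0.15]],
  ],
)

```text
clock: 18.15
position: [0.5749, -0.1118, 0.1384]
ee_rot: [-3.141, 0.018, 0.0]
force: [0.1, -0.3, 0.4]
width: 0.535
gripper_force: 0.0
```

```bash
python3 -c "
from h import *
s=arm.observe();print(s['clock'],s['position'],yaw(),np.round(s['joints'],2))
plan([((.6,-.126,.12),-11.6)])"
```

```text
18.15 [ 0.57494914 -0.11179524  0.13838226] -0.6653883879153639 [-0.51  0.6   0.93  1.83 -0.57  1.   -0.93]
[[1.26, 0.7, 0.92], [0, 0, 0.095]]
[[1.32, 0.57, 0.92], [0, 0, 0.096]]
-- [ 0.6   -0.126  0.12 ] -11.61
```

```bash
python3 -c "
from h import *
plan([((.634,-.1328,.05),-11.6)])"
```

```text
[[1.98, 0.68, 2.95], [0, 0, 0.064]]
[[2.01, 0.55, 2.94], [0, 0, 0.063]]
[[2.05, 0.42, 2.95], [0, 0, 0.064]]
-- [ 0.634  -0.1328  0.05  ] -11.61
```

send_rows(
  increments=[
    [4.9,[1.98,0.68,2.95],[0,0,0.064]],
    [4.9,[2.01,0.55,2.95],[0,0,0.063]],
    [4.9,[2.05,0.42,2.95],[0,0,0.064]],
    [4.9,[0,0,0],[0,0,0]],
  ],
)

```text
clock: 18.55
position: [0.6335, -0.132, 0.0456]
ee_rot: [3.126, -0.311, -0.008]
force: [-0.8, 0.4, -0.3]
width: 0.534
gripper_force: 0.0
```

send_rows(
  increments=[
    [4.9,[0,0,2],[0,0,0]],
    [4.9,[0,0,1.5],[0,0,0]],
    [4.9,[0,0,0.8],[0,0,0]],
    [4.9,[0,0,0],[0,0,0]],
  ],
)

```text
clock: 18.95
position: [0.6335, -0.1317, 0.0065]
ee_rot: [-3.126, 0.308, 0.002]
force: [-0.2, -0.6, -0.6]
width: 0.536
gripper_force: 0.0
```

send_rows(
  increments=[
    [4.9,[0,0,0.1],[0,0,0]],
    [3,[0,0,0],[0,0,0]],
    [3,[0,0,0],[0,0,0]],
    [3,[0,0,0],[0,0,0]],
    [3,[0,0,0],[0,0,0]],
  ],
  force=40,
)

```text
clock: 19.45
position: [0.6348, -0.1322, 0.0068]
ee_rot: [-3.126, 0.308, -0.002]
force: [-0.9, 0.8, 6.6]
width: 0.402
gripper_force: 40.0
```

```bash
python3 -c "
from h import *
s=arm.observe();print(s['clock'],s['position'],yaw(),s['width']*92,s['force'])
plan([((.60,-.11,.11),-11.6),((.53,-.04,.13),110),((.5200,.0804,.12),211.7)],wm=.15)"
```

```text
19.45 [ 0.63483053 -0.13221642  0.00683782] -11.24182315595857 37.021998867906525 [-0.89543764  0.79901088  6.63511399]
[[-1.28, -0.5, -3.44], [0, 0, 0.002]]
[[-1.29, -0.5, -3.44], [0, 0, 0.002]]
[[-1.28, -0.49, -3.44], [0, 0, 0.002]]
-- [ 0.6  -0.11  0.11] -11.59
[[-0.55, -0.36, -0.13], [0, 0, -0.141]]
[[-0.49, -0.44, -0.13], [0, 0, -0.142]]
[[-0.43, -0.5, -0.13], [0, 0, -0.141]]
[[-0.35, -0.56, -0.13], [0, 0, -0.142]]
[[-0.27, -0.6, -0.13], [0, 0, -0.141]]
[[-0.18, -0.64, -0.13], [0, 0, -0.142]]
[[-0.09, -0.65, -0.14], [0, 0, -0.141]]
[[0.0, -0.66, -0.13], [0, 0, -0.142]]
[[0.09, -0.65, -0.14], [0, 0, -0.141]]
[[0.19, -0.64, -0.13], [0, 0, -0.142]]
[[0.27, -0.6, -0.14], [0, 0, -0.141]]
[[0.36, -0.56, -0.13], [0, 0, -0.142]]
[[0.43, -0.5, -0.14], [0, 0, -0.141]]
[[0.5, -0.44, -0.13], [0, 0, -0.142]]
[[0.55, -0.36, -0.14], [0, 0, -0.141]]
-- [ 0.53 -0.04  0.13] 110.0
[[0.97, 0.27, 0.08], [0, 0, -0.148]]
[[0.92, 0.4, 0.08], [0, 0, -0.148]]
[[0.85, 0.54, 0.08], [0, 0, -0.148]]
[[0.76, 0.66, 0.08], [0, 0, -0.148]]
[[0.66, 0.76, 0.09], [0, 0, -0.148]]
[[0.54, 0.85, 0.08], [0, 0, -0.148]]
[[0.41, 0.92, 0.09], [0, 0, -0.148]]
[[0.27, 0.97, 0.08], [0, 0, -0.148]]
[[0.12, 1.0, 0.09], [0, 0, -0.148]]
[[-0.03, 1.01, 0.08], [0, 0, -0.148]]
[[-0.17, 0.99, 0.09], [0, 0, -0.148]]
[[-0.32, 0.95, 0.08], [0, 0, -0.147]]
-- [0.52   0.0803 0.12  ] 211.7
```

send_rows(
  increments=[
    [3,[0,0,-3.5],[0,0,0]],
    [3,[-2,-0.7,-3.5],[0,0,0]],
    [3,[-1.8,-0.8,-3.4],[0,0,0]],
    [3,[-0.55,-0.36,-0.1],[0,0,-0.141]],
    [3,[-0.49,-0.44,-0.1],[0,0,-0.142]],
  ],
)

```text
clock: 19.95
position: [0.5909, -0.1003, 0.1133]
ee_rot: [3.138, 0.145, 0.003]
force: [-0.3, -0.5, -0.9]
width: 0.403
gripper_force: 40.0
```

send_rows(
  increments=[
    [3,[-0.43,-0.5,-0.1],[0,0,-0.141]],
    [3,[-0.35,-0.56,-0.1],[0,0,-0.142]],
    [3,[-0.27,-0.6,-0.1],[0,0,-0.141]],
    [3,[-0.18,-0.64,-0.1],[0,0,-0.142]],
    [3,[-0.09,-0.65,-0.1],[0,0,-0.141]],
  ],
)

```text
clock: 20.45
position: [0.567, -0.0774, 0.1172]
ee_rot: [2.894, 1.223, 0.0]
force: [-0.1, -0.2, -0.9]
width: 0.405
gripper_force: 40.0
```

send_rows(
  increments=[
    [3,[0,-0.66,-0.1],[0,0,-0.142]],
    [3,[0.09,-0.65,-0.1],[0,0,-0.141]],
    [3,[0.19,-0.64,-0.1],[0,0,-0.142]],
    [3,[0.27,-0.6,-0.1],[0,0,-0.141]],
    [3,[0.36,-0.56,-0.1],[0,0,-0.142]],
  ],
)

```text
clock: 20.95
position: [0.5434, -0.0543, 0.1222]
ee_rot: [2.291, 2.15, -0.0]
force: [0.5, -0.8, -1.3]
width: 0.404
gripper_force: 40.0
```

send_rows(
  increments=[
    [3,[0.43,-0.5,-0.1],[0,0,-0.141]],
    [3,[0.5,-0.44,-0.1],[0,0,-0.142]],
    [3,[0.55,-0.36,-0.1],[0,0,-0.141]],
    [3,[0.97,0.27,0.1],[0,0,-0.148]],
    [3,[0.92,0.4,0.1],[0,0,-0.148]],
  ],
)

```text
clock: 21.45
position: [0.5276, -0.0204, 0.1232]
ee_rot: [1.387, 2.819, 0.0]
force: [-0.1, 0.1, 0.0]
width: 0.401
gripper_force: 40.0
```

send_rows(
  increments=[
    [3,[0.85,0.54,0.1],[0,0,-0.148]],
    [3,[0.76,0.66,0.1],[0,0,-0.148]],
    [3,[0.66,0.76,0.1],[0,0,-0.148]],
    [3,[0.54,0.85,0.1],[0,0,-0.148]],
    [3,[0.41,0.92,0.1],[0,0,-0.148]],
  ],
)

```text
clock: 21.95
position: [0.5232, 0.0299, 0.1181]
ee_rot: [0.273, 3.13, -0.0]
force: [0.5, -0.4, 0.2]
width: 0.407
gripper_force: 40.0
```

send_rows(
  increments=[
    [3,[0.27,0.97,0.1],[0,0,-0.148]],
    [3,[0.12,1,0.1],[0,0,-0.148]],
    [3,[-0.03,1.01,0.1],[0,0,-0.148]],
    [3,[-0.17,0.99,0.1],[0,0,-0.148]],
    [3,[-0.32,0.95,0.1],[0,0,-0.147]],
  ],
)

```text
clock: 22.45
position: [0.5188, 0.08, 0.1131]
ee_rot: [0.875, -3.017, 0.0]
force: [-0.0, -0.4, -0.5]
width: 0.404
gripper_force: 40.0
```

send_rows(
  increments=[
    [3,[0,0,0],[0,0,0]],
    [3,[0,0,0],[0,0,0]],
  ],
)

```text
clock: 22.65
position: [0.5189, 0.0793, 0.1131]
ee_rot: [0.86, -3.021, 0.0]
force: [-0.0, 0.3, 0.0]
width: 0.4
gripper_force: 40.0
```

```bash
python3 -c "
from h import *
s=arm.observe();print(s['clock'],s['position'],yaw(),s['width']*92,s['force'])
plan([((.52,.0804,.06),211.7),((.52,.0804,.0165),211.7)],wm=.15)"
```

```text
22.65 [0.5188655  0.07934127 0.11310411] -148.22491632374732 36.759140625606946 [-0.01860284  0.26854579  0.04153335]
[[-0.08, 0.02, 2.66], [0, 0, 0.001]]
[[-0.07, 0.01, 2.65], [0, 0, 0.0]]
-- [0.52   0.0804 0.06  ] -148.28
[[-0.0, 0.0, 4.35], [0, 0, 0.0]]
-- [0.52   0.0804 0.0165] -148.28
```

send_rows(
  increments=[
    [3,[-0.1,0,3.5],[0,0,0]],
    [3,[0,0,3.5],[0,0,0]],
    [3,[0,0,2],[0,0,0]],
    [3,[0,0,0.7],[0,0,0]],
    [3,[0,0,0],[0,0,0]],
  ],
)

```text
clock: 23.15
position: [0.5194, 0.0797, 0.0156]
ee_rot: [0.862, -3.019, 0.001]
force: [0.4, -0.5, -0.2]
width: 0.407
gripper_force: 40.0
```

send_rows(
  increments=[
    [3,[-1,0,0],[0,0,0]],
    [3,[-1,0,0],[0,0,0]],
    [3,[-1,0,0],[0,0,0]],
    [3,[-1,0,0],[0,0,0]],
    [3,[0,0,0],[0,0,0]],
  ],
)

```text
clock: 23.65
position: [0.5556, 0.1031, 0.0166]
ee_rot: [-0.868, 3.017, 0.001]
force: [0.4, 0.5, -0.3]
width: 0.406
gripper_force: 40.0
```

send_rows(
  increments=[
    [3,[-1,0,0],[0,0,0]],
    [3,[-1,0,0],[0,0,0]],
    [3,[-1,0,0],[0,0,0]],
    [3,[0,0,0],[0,0,0]],
    [3,[0,0,0],[0,0,0]],
  ],
)

```text
clock: 24.15
position: [0.579, 0.1176, 0.016]
ee_rot: [0.867, -3.019, -0.0]
force: [-1.2, -0.4, -0.6]
width: 0.401
gripper_force: 40.0
```

send_rows(
  increments=[
    [3,[0,0,0.1],[0,0,0]],
    [3,[0,0,0],[0,0,0]],
    [3,[0,0,0],[0,0,0]],
  ],
)

```text
clock: 24.45
position: [0.5788, 0.1173, 0.0151]
ee_rot: [0.866, -3.019, 0.0]
force: [0.5, 0.3, -0.2]
width: 0.402
gripper_force: 40.0
```

send_rows(
  increments=[
    [3,[0,0,0.1],[0,0,0]],
    [3,[0,0,0],[0,0,0]],
    [3,[0,0,0],[0,0,0]],
  ],
)

```text
clock: 24.75
position: [0.579, 0.1175, 0.0141]
ee_rot: [0.867, -3.02, -0.0]
force: [0.1, -0.7, -0.1]
width: 0.406
gripper_force: 40.0
```

send_rows(
  increments=[
    [3,[0,0,0.1],[0,0,0]],
    [3,[0,0,0],[0,0,0]],
    [3,[0,0,0],[0,0,0]],
  ],
)

```text
clock: 25.05
position: [0.5791, 0.1175, 0.0131]
ee_rot: [0.867, -3.02, -0.0]
force: [-0.1, 0.4, 0.0]
width: 0.402
gripper_force: 40.0
```

send_rows(
  increments=[
    [3,[0,0,0.05],[0,0,0]],
    [3,[0,0,0],[0,0,0]],
    [3,[0,0,0],[0,0,0]],
  ],
)

```text
clock: 25.35
position: [0.5792, 0.1175, 0.0127]
ee_rot: [-0.867, 3.02, -0.0]
force: [0.5, -0.5, -0.5]
width: 0.406
gripper_force: 40.0
```

send_rows(
  increments=[
    [3,[0,0,0.05],[0,0,0]],
    [3,[0,0,0],[0,0,0]],
    [3,[0,0,0],[0,0,0]],
  ],
)

```text
clock: 25.65
position: [0.5791, 0.1176, 0.0122]
ee_rot: [-0.867, 3.019, 0.0]
force: [0.3, 0.5, 0.4]
width: 0.406
gripper_force: 40.0
```

send_rows(
  increments=[
    [3,[0,0,0.05],[0,0,0]],
    [3,[0,0,0],[0,0,0]],
    [3,[0,0,0],[0,0,0]],
  ],
)

```text
clock: 25.95
position: [0.5792, 0.1175, 0.0117]
ee_rot: [-0.867, 3.019, 0.0]
force: [0.5, 0.4, 2.1]
width: 0.404
gripper_force: 40.0
```

send_rows(
  increments=[
    [3,[-1,0,-0.03],[0,0,0]],
    [3,[-1,0,0],[0,0,0]],
    [3,[-1,0,0],[0,0,0]],
    [3,[-0.5,0,0],[0,0,0]],
    [3,[0,0,0],[0,0,0]],
  ],
)

```text
clock: 26.45
position: [0.6105, 0.1374, 0.0123]
ee_rot: [-0.867, 3.017, 0.001]
force: [1.1, 0.4, 4.7]
width: 0.401
gripper_force: 40.0
```

send_rows(
  increments=[
    [3,[-0.3,0,0],[0,0,0]],
    [3,[0,0,0],[0,0,0]],
    [3,[0,0,0],[0,0,0]],
  ],
)

```text
clock: 26.75
position: [0.6122, 0.1383, 0.0124]
ee_rot: [-0.867, 3.018, 0.0]
force: [-0.7, -0.5, 5.2]
width: 0.404
gripper_force: 40.0
```

send_rows(
  increments=[
    [3,[0,0,-0.04],[0,0,0]],
    [3,[-0.3,0,0],[0,0,0]],
    [3,[0,0,0],[0,0,0]],
    [3,[0,0,0],[0,0,0]],
  ],
)

```text
clock: 27.15
position: [0.6143, 0.1396, 0.0125]
ee_rot: [-0.867, 3.019, 0.0]
force: [-0.3, -0.2, 5.4]
width: 0.401
gripper_force: 40.0
```

send_rows(
  increments=[
    [3,[-0.2,0,0],[0,0,0]],
    [3,[0,0,0],[0,0,0]],
    [3,[0,0,0],[0,0,0]],
  ],
)

```text
clock: 27.45
position: [0.6159, 0.1405, 0.0125]
ee_rot: [-0.867, 3.019, -0.0]
force: [-1.3, 0.2, 5.8]
width: 0.406
gripper_force: 40.0
```

```bash
python3 - <<'E'
from h import *
s=arm.observe();print(s['clock'],s['position'],s['force'].round(2) if hasattr(s['force'],'round') else s['force'],s['ft_torque'],Ro.from_rotvec(s['ee_rot']).as_matrix()[:,2])
im=arm.get_image("side");cv2.imwrite("pics/s3.png",cv2.resize(im[120:195,210:305,::-1],None,fx=8,fy=8,interpolation=cv2.INTER_CUBIC))
E
```

```text
27.45 [0.61590508 0.14050669 0.01251841] [-1.32  0.15  5.8 ] [-0.03113223  0.07669616  0.01663354] [ 2.39604926e-04  3.74970665e-05 -9.99999971e-01]
```

send_rows(
  increments=[
    [3,[0,0,-0.05],[0,0,0]],
    [3,[0,0,0],[0,0,0]],
    [3,[0,0,0],[0,0,0]],
  ],
)

```text
clock: 27.8
position: [0.6157, 0.1405, 0.0127]
ee_rot: [-0.867, 3.02, 0.0]
force: [-0.4, 0.9, 1.1]
width: 0.406
gripper_force: 40.0
```

send_rows(
  increments=[
    [3,[-0.2,0,0],[0,0,0]],
    [3,[0,0,0],[0,0,0]],
    [3,[0,0,0],[0,0,0]],
  ],
)

```text
clock: 28.1
position: [0.6173, 0.1415, 0.0127]
ee_rot: [-0.867, 3.02, 0.0]
force: [-0.4, 0.6, 1.4]
width: 0.401
gripper_force: 40.0
```

send_rows(
  increments=[
    [3,[-0.2,0,0],[0,0,0]],
    [3,[0,0,0],[0,0,0]],
    [3,[0,0,0],[0,0,0]],
  ],
)

```text
clock: 28.4
position: [0.6191, 0.1426, 0.0128]
ee_rot: [-0.867, 3.019, 0.0]
force: [0.3, -0.3, 0.8]
width: 0.404
gripper_force: 40.0
```

send_rows(
  increments=[
    [3,[-0.2,0,0],[0,0,0]],
    [3,[0,0,0],[0,0,0]],
    [3,[0,0,0],[0,0,0]],
  ],
)

```text
clock: 28.7
position: [0.6208, 0.1436, 0.0128]
ee_rot: [-0.867, 3.019, 0.0]
force: [0.1, 0.8, 0.8]
width: 0.408
gripper_force: 40.0
```

send_rows(
  increments=[
    [3,[-0.2,0,0],[0,0,0]],
    [3,[0,0,0],[0,0,0]],
    [3,[0,0,0],[0,0,0]],
  ],
)

```text
clock: 29.0
position: [0.6225, 0.1447, 0.0128]
ee_rot: [-0.867, 3.019, 0.0]
force: [-0.0, 0.8, 0.7]
width: 0.402
gripper_force: 40.0
```

send_rows(
  increments=[
    [3,[-0.2,0,0],[0,0,0]],
    [3,[0,0,0],[0,0,0]],
    [3,[0,0,0],[0,0,0]],
  ],
)

```text
clock: 29.3
position: [0.6236, 0.1453, 0.0128]
ee_rot: [0.866, -3.019, 0.0]
force: [-2.2, -1.6, 4.3]
width: 0.406
gripper_force: 40.0
```

send_rows(
  increments=[
    [3,[-0.2,0,0],[0,0,0]],
    [3,[0,0,0],[0,0,0]],
    [3,[0,0,0],[0,0,0]],
  ],
)

```text
clock: 29.6
position: [0.6244, 0.1458, 0.0128]
ee_rot: [0.866, -3.017, 0.001]
force: [-6.0, -3.4, 8.0]
width: 0.405
gripper_force: 40.0
```

send_rows(
  increments=[
    [3,[0,0,-0.05],[0,0,0]],
    [3,[0,0,0],[0,0,0]],
    [3,[0,0,0],[0,0,0]],
  ],
)

```text
clock: 29.9
position: [0.6244, 0.1458, 0.0128]
ee_rot: [0.865, -3.017, 0.001]
force: [-4.6, -2.7, 3.5]
width: 0.403
gripper_force: 40.0
```

send_rows(
  increments=[
    [3,[-0.1,0,0],[0,0,0]],
    [3,[0,0,0],[0,0,0]],
    [3,[0,0,0],[0,0,0]],
  ],
)

```text
clock: 30.2
position: [0.6245, 0.1458, 0.0128]
ee_rot: [0.865, -3.016, 0.001]
force: [-7.2, -3.7, 7.2]
width: 0.401
gripper_force: 40.0
```

send_rows(
  increments=[
    [3,[-0.1,0,-0.05],[0,0,0]],
    [3,[0,0,0],[0,0,0]],
    [3,[0,0,0],[0,0,0]],
    [3,[0,0,0],[0,0,0]],
  ],
)

```text
clock: 30.6
position: [0.6246, 0.1459, 0.0128]
ee_rot: [0.864, -3.014, 0.002]
force: [-8.5, -5.1, 6.0]
width: 0.405
gripper_force: 40.0
```

```bash
python3 - <<'E'
from h import *
s=arm.observe();print(s['clock'],s['position'],s['force'],s['ft_torque'],s['gripper_force'])
im=arm.get_image("side");im0=cv2.imread("pics/side0.png")
a=cv2.resize(im[125:185,215:305,::-1],None,fx=8,fy=8,interpolation=cv2.INTER_CUBIC)
cv2.imwrite("pics/s4.png",a)
d=cv2.absdiff(im[:,:,::-1].copy()[20:120,225:295],im0[20:120,225:295]);print("grinder change",d[:60].mean(),d.mean())
E
```

```text
30.6 [0.62463871 0.14591638 0.01280821] [-8.53750242 -5.10710934  6.01016931] [-1.09368472  1.9096265   0.02315516] 40.001128390431404
grinder change 26.26952380952381 24.197904761904763
```

View pics/s4.png

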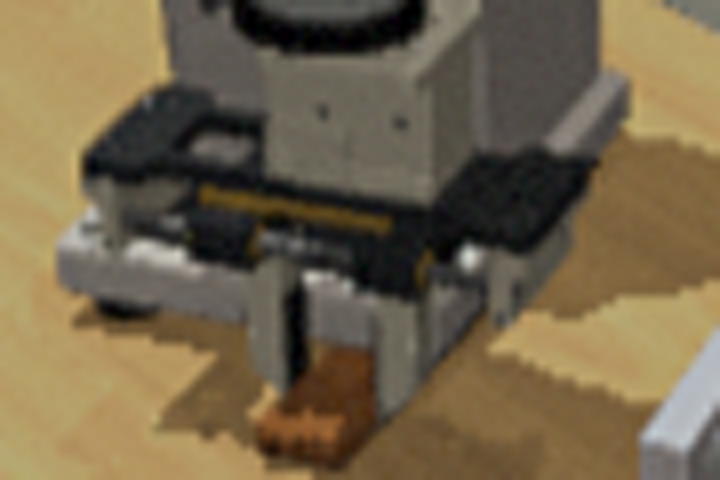

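```bash
python3 -c "
from cell import arm
print(arm.sign_off())"
```

```text
the job is handed in; nothing more can be done
None
```

One packer is about 8 cm in under the bare corner, and the wedge is about 9 cm in on top of it; it stalled against about 10 N of push, with no rise felt, and the arm handed in at 30.6 s still gripping it, though I did not check the grinder's level or the bystanders in a final picture.

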